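# Switch off the warming plate and lift the stone owl with tongs

## Task

The little stone owl on the warming plate is ready for waxing: switch the plate off by turning its knob until the white pointer stands at the red zero mark, then take the tongs from their granite rest, close them on the owl and lift it upright at least 5 cm clear of the plate. Finish holding it up there, still, in the tongs, so that I can brush the wax on. Touch the owl with the tongs only, and leave the two pebbles and everything on the bench where they are.

Things in the scene. Friction and masses are not known exactly. Their poses are not given: they have to be found in the camera images.
- knob (a joint): angle (rad) of the knob's white pointer from the red zero mark: 0 = at the mark = off, growing CLOCKWISE seen from above. The axis is vertical; it turns both ways past zero (range -0.7 to 4.4, no stop or click at zero), with light friction (0.04 N m), and stays where it is left. The knob stands on the black panel at the right (-y) end of the warming plate
- knob_grip (a point): on the knob's axis, half-way up its upright grip bar. The bar is 44 mm long, 12 mm wide, 22 mm tall (11 mm above and below this point) and stands on a 48 mm round skirt. This frame turns with the knob: its x runs along the bar towards the white pointer
- warmer: the warming plate, fixed to the bench: white case 260 mm (its x) by 440 mm (its y), top of the case 50 mm above the bench; origin at the middle of its underside on the bench, z up, x away from the robot (at small yaw). The red zero mark lies on its +x side of the knob. The black panel with the knob is its -y end
- plate_top (a point): centre of the dark plate's upper face, 58 mm above the bench; the plate measures 230 mm (x) by 320 mm (y), axes as warmer. The owl and the two pebbles stand on it, in any order, in a row along its y about 95 mm apart, so tongs pointing along its x come down between neighbours
- owl_center (a point): the small tan stone owl standing on the plate, centre half-way up: round, 38 mm across with upright flanks from 14 to 36 mm above its foot, domed top, 56 mm tall, 90 to 150 g; z up. Same width from every side
- owl: the same owl, origin at the middle of its foot; z up, carved face on its -x side
- tongs_grip (a point): midpoint between the tongs' two red sleeves, half-way up. The tongs lie on their side, arms in a level plane, so a gripper from above takes one sleeve with each finger. x runs to the tips, y across (closing direction), z up. Sleeves 70 mm long, 20 mm tall; over their outsides here: open 59 mm, 53 mm squeezed lightly (carry them so), 40 mm (sleeves parallel) with the tips shut on the owl
- tongs_tip (a point): midpoint between the tongs' cupped tips, half-way up, 95 mm ahead of tongs_grip along x, axes alike. The owl belongs here. Tips 24 mm tall, 32 mm long (x); clear gap at least 64 mm when open (about 90 mm over the outsides), 53 mm with the sleeves squeezed to 53 mm. They press half as hard as the squeeze beyond the spring's 10 N
- tongs: the tongs, 240 mm long with their hanging loop, 115 g, balanced within 10 mm of tongs_grip. Origin at the spring head, at the underside, 95 mm behind tongs_grip; x towards the tips, z up. A spring holds them open: 5.5 N on each sleeve to begin closing, 7 N at 53 mm, 10 N when shut on the owl; a harder squeeze than that shuts them fully, so close by width until the owl is between the tips
- tongs_left: the tongs' arm on the +y side; origin at its hinge in the spring head
- tongs_right: the tongs' arm on the -y side; origin at its hinge in the spring head
- rest: granite tongs rest, fixed: foot 160 x 120 x 16 mm with two saddles, 20 mm thick, across it at x = -60 and +58 mm, tops 42 mm above the bench, 6 mm horns at their ends; 98 mm free (x) between the saddles, where the sleeves hang with their middle 50 mm above the bench. Origin at the middle of its underside on the bench
- pebble_a: a plain grey pebble standing on the plate beside the owl, 36 mm across, 34 mm tall; origin at the middle of its underside. Leave standing
- pebble_b: a plain brown pebble standing on the plate beside the owl, 34 mm across, 38 mm tall; origin at the middle of its underside. Leave standing
- owl_tall: finished grey stone owl on the bench, 60 mm across, 88 mm tall; origin at the middle of its underside. Bystander
- owl_round: finished brown stone owl on the bench, 68 mm across, 66 mm tall; origin at the middle of its underside. Bystander
- wax_tin: closed yellow wax tin on the bench, 72 mm across, 45 mm tall; origin at the middle of its underside. Bystander
- brush: wax brush lying on the bench along its x; origin under its middle. Bystander
- mallet: hammer lying on the bench along its x; origin under its middle. Bystander
- chisel: stone chisel lying on the bench along its x, 205 mm long; origin under its middle. Bystander
Not all that is in view belongs to the job. What is meant by the rest is not green, and is the smaller of those in its own colour. What is shaped like the owl but pink is not meant.

How it is judged:
By the outcome, as a careful person would: the job done as asked, in the order asked, and still so for the second after the job is handed in, while the arm keeps its last pose, push and grip.
It also fails if it takes over 72 s, if anything falls off the work surface, if the arm or the gripper's body presses on something with over 40 N, if the wrist force passes 120 N, or if a joint passes its speed limit or range.

## Robot

A 6-joint arm with a two-finger parallel gripper is mounted at the origin on the work surface. World frame = base frame: x ahead of the robot, y to its left, z up, the work surface at z = 0. Lengths are in m, angles in degrees, forces in N, time in s.
With the tool pointing down it reaches from about 0.4 to 0.925 m from the base axis. Payload 3.4 kg.
Tool frame: the origin (TCP) lies midway between the tips of the shut fingers; the grasp point (between the pads) lies 19 mm behind it; z points along the fingers, y is the line along which they close (so a half turn about z gives the same grasp; the last joint's range is limited). The gripper opens to 85 mm and grips with 20 to 120 N. Pads are 22 mm wide; open, the fingers measure 114 mm over their backs; the gripper's body (76 mm by 85 mm) begins 54 mm behind the grasp point. The pads swing forward as they close: fully open they stand 13 mm farther back than shut.
Start: joints at [65.231, 17.578, 86.31, -0, 76.112, -4.211], TCP at [0.202, 0.538, 0.231] pointing down, gripper open.
Joint ranges: [-179.03, 179.03], [-60, 130.46], [8.19, 133.38], [-81.62, 261.62], [5.75, 156.47], [-153.77, 153.77]. Speed limits (degrees/s): [147.25, 147.25, 180, 180, 180, 180].

## Interface

Orientations are given as [roll, pitch, yaw] about the fixed x, y, z axes, in that order (R = Rz(yaw) Ry(pitch) Rx(roll)).
In Python, from cell import monitor, cams, finish_job gives the robot as it stands.
- The arm moves only by the tool step_arm, never from a script. Its argument "moves" is one flat list of numbers, 7 for each row, row after row: the shift along the tool's x, y, z in m, then the turn, a rotation vector about the tool's x, y, z in rad, then the opening, from 0 (shut) to 1 (fully open). In form: [dx, dy, dz, ax, ay, az, gripper, dx, dy, dz, ax, ay, az, gripper, ...]. A call has exactly 8 rows; each row shifts and turns the commanded pose from where the row before left it, along the tool's axes as they then stand; what a row does not reach is not made up. A row lasts 1/12 s, in which the tool goes at most 41.7 mm and 7.16 degrees, less where a joint would pass 70% of its speed; a pose out of reach is approached as far as the arm can. A call with a gripper value outside its range is refused whole. The fingers move at their own pace and stop on an object; "force" is the grip in N (left out, the last holds). Time passes only in rows, so rows that do not move let the fingers close, or fill a call up. It gives the time, the measured TCP pose, the force, the opening and the grip force at its end, in the units of the state.
- monitor.sense(): the state, without advancing time (a new reading comes with each control period).
- cams.snapshot(name): name is "scene" or "top"; returns the picture (420x560x3 uint8, blue, green, red); there is no depth.
- cams.camera_params(name): a dict with "fovy" (degrees; the focal length in pixels is half the picture's height over the tangent of half this angle, whatever the lens; pixels are square), "cx", "cy" (the principal point, pixels), "position" and "orientation" of the camera in the world. Camera axes: x right, y up, looking along -z (the intrinsics and any distortion apply to the point x, -y, -z); pixel columns grow to the right and rows downward; lengths in m; the calibration is good to about 2 mm. A picture is of the moment at which its call begins. camera_params takes no time and is no camera call.
- finish_job(): hands the job in; it is judged then, once.
The state is a dict: "clock": time; "joint_positions": joint angles; "joint_velocities": joint speeds; "joint_efforts": joint torques, N m; "tool_pos": TCP position; "eef_rot": TCP orientation; "contact_force": force on the tool from outside, world axes, zero at the start; "wrist_torque": the same for the moment, N m; "finger_gap": finger opening in m; "grip_force": force on a finger pad.
Only numpy, scipy, OpenCV 4.12 (cv2) and the standard library are available. Lean on these libraries where they do the work, as an engineer would, in place of code of your own. Each camera call takes 0.05 s, during which the arm holds its last target. There are 200 camera calls.

## Working session

There is one attempt and no reset: what is moved stays moved. The work goes in short steps, Python scripts to look and compute and a tool call to move; the robot and the scene stay as the last step left them, time stands still between calls to the robot, and variables do not carry over. Pictures are saved under pics/ and viewed, at most 11 in all, crops included, and the job is handed in when it is done.

Besides the shell and the picture viewer there is one more tool, called after "Request:" as name(argument=value, ...) on one line, values as JSON. step_arm: Moves the arm, as the interface text tells. Its arguments: {"type":"object","properties":{"moves":{"type":"array"},"force":{"type":"number"}},"required":["moves"]}

```bash
ls; mkdir -p pics; python3 - <<'E'
from cell import monitor,cams
import cv2
for n in("scene","top"):
    cv2.imwrite(f"pics/{n}0.png",cams.snapshot(n)); print(n,cams.camera_params(n))
print(monitor.sense())
E
```

```text
pics
scene {'fovy': 51.00845142792494, 'cx': 279.2062756302484, 'cy': 212.73451533088434, 'position': array([ 1.27713581, -0.32842053,  1.1143821 ]), 'orientation': array([40.84480358, -0.48882635, 69.40921086])}
top {'fovy': 44.62558237180801, 'cx': 279.25003848026444, 'cy': 210.8159390321941, 'position': array([0.28414274, 0.0020369 , 1.71045954]), 'orientation': array([  6.72690153,   0.6311741 , -90.22362352])}
{'clock': 0.1, 'joint_positions': array([ 6.52314194e+01,  1.76164038e+01,  8.63763692e+01, -1.07476001e-04,
        7.61106828e+01, -4.21302727e+00]), 'joint_velocities': array([ 0.01994563, -0.02001474, -0.14378697,  0.0827282 ,  0.02225444,
       -0.02366577]), 'joint_efforts': array([ 2.26172983e-04, -4.58535862e+01, -2.52608389e+01,  6.76924219e-05,
        5.59986176e-03,  3.82591315e-05]), 'tool_pos': array([0.20166877, 0.53780591, 0.23048908]), 'eef_rot': array([-1.79896816e+02, -7.49636559e-03,  1.59444466e+02]), 'contact_force': array([ 0.0685831 , -0.32109953,  0.33701081]), 'wrist_torque': array([-0.03506931, -0.01818796, -0.04091116]), 'grip_force': 0.0, 'finger_gap': 0.08557573899239448}
```

View pics/scene0.png

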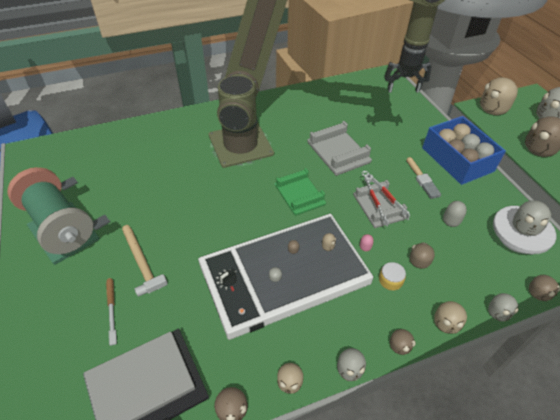

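View pics/top0.png

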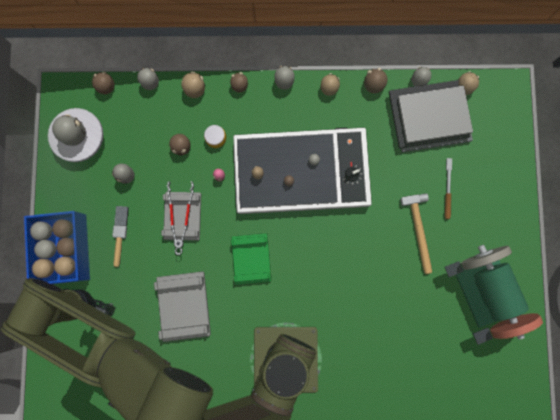

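The tongs could be taken to lie on any of three rests. In the top view these are the small grey one at (182,217), the large grey one at (182,307) and the green one at (251,258). I choose the small grey one, which also holds the tongs. Owl candidates are the tan one on the plate at (257,172), the pink one at (219,174), and the brown (288,180) and grey (314,159) pebbles. I choose the tan one. The knob is at (352,173). Next is one close crop to check.

```bash
cat > h.py <<'E'
import numpy as np, cv2
from scipy.spatial.transform import Rotation as R
from cell import monitor,cams
def cam(n):
    p=cams.camera_params(n); f=210/np.tan(np.radians(p["fovy"]/2))
    return p,f,R.from_euler("xyz",p["orientation"],degrees=True).as_matrix()
def ray(n,u,v):
    p,f,M=cam(n); d=M@np.array([(u-p["cx"])/f,-(v-p["cy"])/f,-1]); return np.array(p["position"]),d
def onz(n,u,v,z):
    o,d=ray(n,u,v); return o+d*(z-o[2])/d[2]
def proj(n,X):
    p,f,M=cam(n); c=M.T@(np.asarray(X,float)-p["position"]); return np.array([p["cx"]-f*c[0]/c[2], p["cy"]+f*c[1]/c[2]])
def crop(img,x0,y0,x1,y1,s,fn):
    cv2.imwrite("pics/"+fn,cv2.resize(img[y0:y1,x0:x1],None,fx=s,fy=s,interpolation=cv2.INTER_CUBIC))
E
python3 - <<'E'
from h import *
im=cv2.imread("pics/top0.png"); crop(im,155,122,380,262,3.5,"topc.png")
im=cv2.imread("pics/scene0.png"); crop(im,195,165,415,335,3.5,"scenec.png")
E
```

```text
(no output)
```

View pics/topc.png

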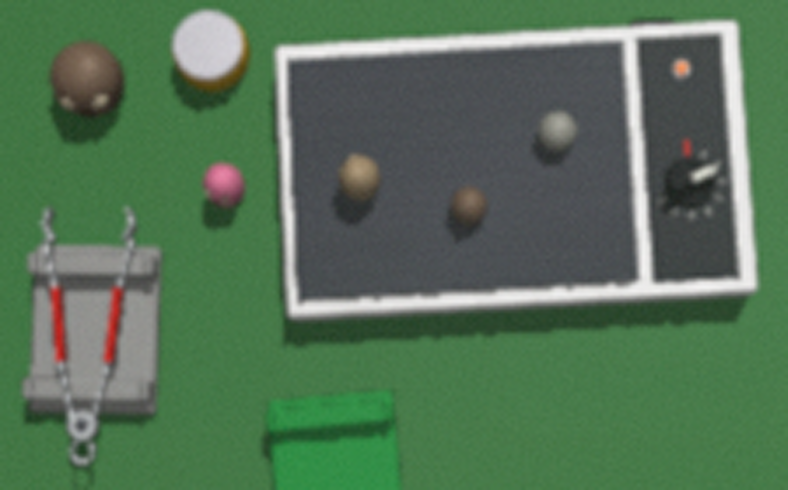

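View pics/scenec.png

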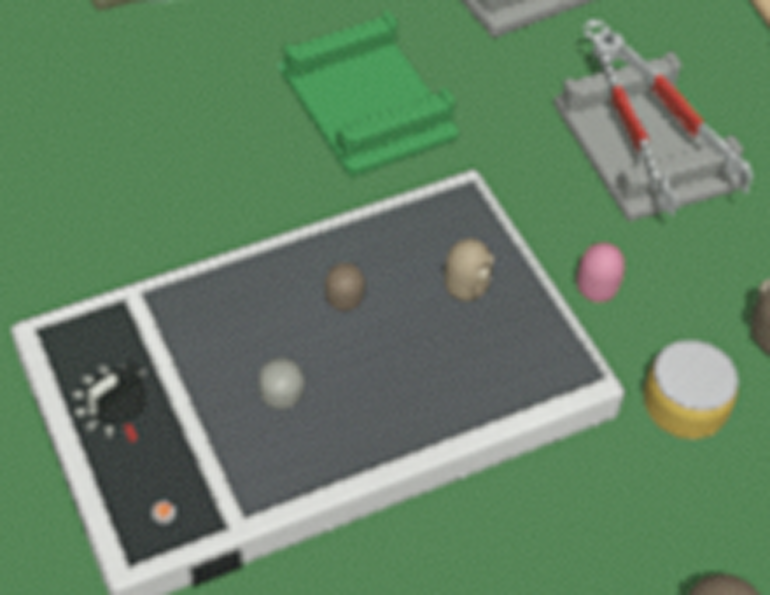

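Top crop: the tan owl is at (359,178) on the plate, which matches in the scene crop. The brown pebble is at (467,206) and the grey one at (557,131). The knob is at about (692,180), with its white pointer to the upper right and the red mark at (687,148). The tongs' red sleeves are at (58,325) and (113,326), on the small grey rest. Now I'll measure.

```bash
cat > m.py <<'E'
from h import *
from scipy.optimize import least_squares
np.set_printoptions(precision=4,suppress=True)
t=lambda x,y:(155+(x+.5)/3.5-.5,122+(y+.5)/3.5-.5)
s=lambda x,y:(195+(x+.5)/3.5-.5,165+(y+.5)/3.5-.5)
c=[onz("top",*t(*q),.05) for q in[(278,48),(737,22),(755,292),(291,318)]]
c=np.array(c);print("case corners",c,"\nsides",[np.linalg.norm(c[i]-c[i-1]) for i in range(4)],"centre",c.mean(0))
c2=np.array([onz("scene",*s(*q),.05) for q in[(12,328),(478,172),(622,392),(112,590)]]);print("scene corners",c2,c2.mean(0))
def red(n,x0,y0,x1,y1):
    im=cv2.imread(f"pics/{n}0.png").astype(int)
    m=((im[...,2]>110)&(im[...,2]-im[...,1]>70)&(im[...,2]-im[...,0]>70)).astype(np.uint8)
    M=np.zeros_like(m);M[y0:y1,x0:x1]=m[y0:y1,x0:x1]
    k,l,st,ce=cv2.connectedComponentsWithStats(M)
    for i in range(1,k):
        if st[i,4]>3:
            p=np.argwhere(l==i)[:,::-1]; d=np.linalg.svd(p-p.mean(0),full_matrices=False)[2][0]
            a=(p-p.mean(0))@d
            yield st[i,4],ce[i],ce[i]+d*a.min(),ce[i]+d*a.max()
print("sleeves top z=.056")
for a,ce,e0,e1 in red("top",155,190,215,235): print(a,ce,*[onz("top",*q,.056)[:2] for q in(ce,e0,e1)])
for a,ce,e0,e1 in red("scene",360,180,410,220): print("sc",a,ce,*[onz("scene",*q,.053)[:2] for q in(ce,e0,e1)])
print("redmark"); 
for a,ce,e0,e1 in red("top",340,155,365,170): print(a,ce,*[onz("top",*q,.05)[:2] for q in(ce,e0,e1)])
def tri(a,b):
    o1,d1=ray("top",*a);o2,d2=ray("scene",*b)
    A=np.c_[d1,-d2];k=np.linalg.lstsq(A,o2-o1,rcond=None)[0];p,q=o1+k[0]*d1,o2+k[1]*d2
    return (p+q)/2,np.linalg.norm(p-q)
print("owl",tri(t(359,178),s(468,270)),"pb",tri(t(467,206),s(345,287)),"pg",tri(t(557,131),s(281,383)))
E
python3 m.py; python3 - <<'E'
from h import *
a=cv2.resize(cv2.imread("pics/top0.png")[155:192,332:372],None,fx=10,fy=10,interpolation=cv2.INTER_CUBIC)
b=cv2.resize(cv2.imread("pics/scene0.png")[258:295,210:250],None,fx=10,fy=10,interpolation=cv2.INTER_CUBIC)
cv2.imwrite("pics/knob.png",np.hstack([a,b]))
E
```

```text
case corners [[ 0.7338  0.169   0.05  ]
 [ 0.7561 -0.2674  0.05  ]
 [ 0.4974 -0.278   0.05  ]
 [ 0.4752  0.1552  0.05  ]] 
sides [np.float64(0.2589159847059103), np.float64(0.43690467019929546), np.float64(0.25889781244540255), np.float64(0.4337536520211649)] centre [ 0.6156 -0.0553  0.05  ]
scene corners [[ 0.5023 -0.2814  0.05  ]
 [ 0.4803  0.1581  0.05  ]
 [ 0.7354  0.168   0.05  ]
 [ 0.757  -0.2683  0.05  ]] [ 0.6187 -0.0559  0.05  ]
sleeves top z=.056
49 [171.0816 213.7143] [0.4717 0.3723] [0.5037 0.3749] [0.4379 0.3696]
52 [186.7885 214.0577] [0.4703 0.321 ] [0.5033 0.3175] [0.4375 0.3244]
sc 57 [388.1053 193.7895] [0.4681 0.3715] [0.4353 0.3696] [0.5009 0.3733]
sc 41 [374.4146 197.0488] [0.4655 0.3215] [0.4333 0.3255] [0.4969 0.3176]
redmark
owl (array([0.601 , 0.0895, 0.0833]), np.float64(0.0009707020684259142)) pb (array([ 0.5757, -0.0106,  0.0741]), np.float64(0.0018917121903709584)) pg (array([ 0.6461, -0.0942,  0.0744]), np.float64(0.0007995298875937648))
```

View pics/knob.png

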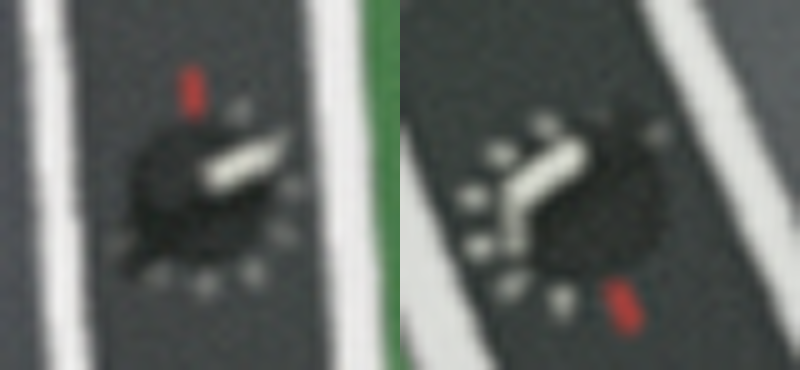

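```bash
cat > k.py <<'E'
from h import *
np.set_printoptions(precision=4,suppress=True)
def tri(a,b):
    o1,d1=ray("top",*a);o2,d2=ray("scene",*b)
    k=np.linalg.lstsq(np.c_[d1,-d2],o2-o1,rcond=None)[0];p,q=o1+k[0]*d1,o2+k[1]*d2
    return (p+q)/2,np.linalg.norm(p-q)
T=lambda x,y:(332+(x+.5)/10-.5,155+(y+.5)/10-.5)
S=lambda x,y:(210+(x-400+.5)/10-.5,258+(y+.5)/10-.5)
i=tri(T(208,181),S(578,152));o=tri(T(268,152),S(514,190));m=tri(T(193,92),S(624,307))
print(i,o,m)
for z in(.075,.08,.085):print(z,onz("top",*T(208,181),z),onz("top",*T(268,152),z),onz("scene",*S(578,152),z),onz("scene",*S(514,190),z))
# dial dots, on panel
D=[(240,110),(293,185),(286,233),(253,272),(206,284),(157,275),(118,242)]
P=np.array([onz("top",*T(*d),.052)[:2] for d in D]);A=np.c_[2*P,np.ones(len(P))];s=np.linalg.lstsq(A,(P**2).sum(1),rcond=None)[0]
print("dial centre",s[:2],"r",np.sqrt(s[2]+s[:2]@s[:2]),"mark",onz("top",*T(193,92),.052),onz("scene",*S(624,307),.052))
D2=[(656,135),(545,125),(500,154),(472,195),(478,245),(512,287),(562,303)]
P=np.array([onz("scene",*S(*d),.052)[:2] for d in D2]);A=np.c_[2*P,np.ones(len(P))];s=np.linalg.lstsq(A,(P**2).sum(1),rcond=None)[0]
print("dial centre sc",s[:2],"r",np.sqrt(s[2]+s[:2]@s[:2]))
E
python3 k.py
```

```text
(array([ 0.5995, -0.2179,  0.0797]), np.float64(0.0006495325686855256)) (array([ 0.608 , -0.2375,  0.0835]), np.float64(0.002009365647191241)) (array([ 0.6347, -0.2172,  0.0519]), np.float64(0.000525656269386349))
0.075 [ 0.6005 -0.2182  0.075 ] [ 0.6099 -0.2378  0.075 ] [ 0.5963 -0.2177  0.075 ] [ 0.6021 -0.2378  0.075 ]
0.08 [ 0.5995 -0.2175  0.08  ] [ 0.6089 -0.2371  0.08  ] [ 0.5996 -0.2182  0.08  ] [ 0.6054 -0.2382  0.08  ]
0.085 [ 0.5985 -0.2168  0.085 ] [ 0.6079 -0.2363  0.085 ] [ 0.6029 -0.2187  0.085 ] [ 0.6086 -0.2386  0.085 ]
dial centre [ 0.601  -0.2183] r 0.03106254297892256 mark [ 0.6347 -0.217   0.052 ] [ 0.6346 -0.2175  0.052 ]
dial centre sc [ 0.5998 -0.2193] r 0.0310527556981836
```

Measured values, in metres:

| Item | Position | Direction |
|---|---|---|
| Knob axis | (0.600, -0.2185), bar top z about 0.081 | pointer about -67° in world, zero at +2.9° |
| Owl | (0.601, 0.0895) | n/a |
| Tongs grip | (0.469, 0.3465) | yaw about -1.4° |

The sizes agree with those given: case 259 × 436 mm, bar half 22 mm, plate yaw 2.9°. I'll go above the knob first.

Request:
step_arm(moves=[-0.0266, -0.0237, 0.001, 0, 0, 0, 1, -0.0266, -0.0237, 0.001, 0, 0, 0, 1, -0.0266, -0.0237, 0.001, 0, 0, 0, 1, -0.0266, -0.0237, 0.001, 0, 0, 0, 1, -0.0266, -0.0237, 0.001, 0, 0, 0, 1, -0.0266, -0.0237, 0.001, 0, 0, 0, 1, -0.0266, -0.0237, 0.001, 0, 0, 0, 1, -0.0266, -0.0237, 0.001, 0, 0, 0, 1])

```text
clock: 0.77
tool_pos: [0.3347, 0.2844, 0.223]
eef_rot: [-180.0, -0.0, 159.5]
contact_force: [0.5, 0.7, -0.3]
finger_gap: 0.0851
grip_force: 0.0
```

Request:
step_arm(moves=[-0.0266, -0.0237, 0.001, 0, 0, 0, 1, -0.0266, -0.0237, 0.001, 0, 0, 0, 1, -0.0266, -0.0237, 0.001, 0, 0, 0, 1, -0.0266, -0.0237, 0.001, 0, 0, 0, 1, -0.0266, -0.0237, 0.001, 0, 0, 0, 1, -0.0266, -0.0237, 0.001, 0, 0, 0, 1, -0.0266, -0.0237, 0.001, 0, 0, 0, 1, -0.0266, -0.0237, 0.001, 0, 0, 0, 1])

```text
clock: 1.43
tool_pos: [0.4674, 0.0321, 0.215]
eef_rot: [-180.0, -0.0, 159.4]
contact_force: [0.1, 0.7, -0.2]
finger_gap: 0.0851
grip_force: 0.0
```

Request:
step_arm(moves=[-0.0266, -0.0237, 0.001, 0, 0, 0, 1, -0.0266, -0.0237, 0.001, 0, 0, 0, 1, -0.0266, -0.0237, 0.001, 0, 0, 0, 1, -0.0266, -0.0237, 0.001, 0, 0, 0, 1, -0.0266, -0.0237, 0.001, 0, 0, 0, 1, -0.0266, -0.0237, 0.001, 0, 0, 0, 1, -0.0266, -0.0237, 0.001, 0, 0, 0, 1, -0.0266, -0.0237, 0.001, 0, 0, 0, 1])

```text
clock: 2.1
tool_pos: [0.6001, -0.22, 0.2066]
eef_rot: [180.0, -0.1, 159.4]
contact_force: [0.8, 0.3, 0.9]
finger_gap: 0.0857
grip_force: 0.0
```

Request:
step_arm(moves=[0, 0, 0, 0, 0, 0.1012, 1, 0, 0, 0, 0, 0, 0.1012, 1, 0, 0, 0, 0, 0, 0.1012, 1, 0, 0, 0, 0, 0, 0.1012, 1, 0, 0, 0, 0, 0, 0.1012, 1, 0, 0, 0, 0, 0, 0.1012, 1, 0, 0, 0, 0, 0, 0.1012, 1, 0, 0, 0, 0, 0, 0.1012, 1])

```text
clock: 2.77
tool_pos: [0.5995, -0.2182, 0.2066]
eef_rot: [-179.9, -0.1, 112.8]
contact_force: [0.1, 0.8, 0.4]
finger_gap: 0.0855
grip_force: 0.0
```

Request:
step_arm(moves=[0, 0, 0.022, 0, 0, 0, 0.6, 0, 0, 0.022, 0, 0, 0, 0.6, 0, 0, 0.022, 0, 0, 0, 0.6, 0, 0, 0.022, 0, 0, 0, 0.6, 0, 0, 0.02, 0, 0, 0, 0.6, 0, 0, 0.018, 0, 0, 0, 0.6, 0, 0, 0.011, 0, 0, 0, 0.6, 0, 0, 0.005, 0, 0, 0, 0.6], force=25)

```text
clock: 3.43
tool_pos: [0.5984, -0.2177, 0.0629]
eef_rot: [-179.8, -0.2, 113.1]
contact_force: [-0.3, 0.5, 0.8]
finger_gap: 0.051
grip_force: 0.0
```

Request:
step_arm(moves=[0, 0, 0, 0, 0, 0, 0, 0, 0, 0, 0, 0, 0, 0, 0, 0, 0, 0, 0, 0, 0, 0, 0, 0, 0, 0, 0, 0, 0, 0, 0, 0, 0, 0, 0, 0, 0, 0, 0, 0, 0, 0, 0, 0, 0, 0, 0, 0, 0, 0, 0, 0, 0, 0, 0, 0], force=25)

```text
clock: 4.1
tool_pos: [0.5997, -0.2194, 0.0666]
eef_rot: [-180.0, 0.1, 113.1]
contact_force: [-4.9, -3.6, 4.1]
finger_gap: 0.0112
grip_force: 29.6
```

Request:
step_arm(moves=[0, 0, 0, 0, 0, -0.0761, 0, 0, 0, 0, 0, 0, -0.0761, 0, 0, 0, 0, 0, 0, -0.0761, 0, 0, 0, 0, 0, 0, -0.0761, 0, 0, 0, 0, 0, 0, -0.0761, 0, 0, 0, 0, 0, 0, -0.0761, 0, 0, 0, 0, 0, 0, -0.0761, 0, 0, 0, 0, 0, 0, -0.0761, 0])

```text
clock: 4.77
tool_pos: [0.5993, -0.2196, 0.0666]
eef_rot: [-179.9, 0.1, 148.2]
contact_force: [-5.6, -4.0, 5.8]
finger_gap: 0.0108
grip_force: 29.7
```

Request:
step_arm(moves=[0, 0, 0, 0, 0, -0.0761, 0, 0, 0, 0, 0, 0, -0.0761, 0, 0, 0, 0, 0, 0, -0.0761, 0, 0, 0, 0, 0, 0, -0.0761, 0, 0, 0, 0, 0, 0, -0.0761, 0, 0, 0, 0, 0, 0, -0.0761, 0, 0, 0, 0, 0, 0, -0.0761, 0, 0, 0, 0, 0, 0, -0.0761, 0])

```text
clock: 5.43
tool_pos: [0.5992, -0.22, 0.0666]
eef_rot: [-179.9, -0.0, -177.0]
contact_force: [-6.0, -5.5, 4.6]
finger_gap: 0.0113
grip_force: 29.7
```

Request:
step_arm(moves=[0, 0, 0, 0, 0, 0, 0, 0, 0, 0, 0, 0, 0, 0, 0, 0, 0, 0, 0, 0, 0, 0, 0, 0, 0, 0, 0, 0, 0, 0, 0, 0, 0, 0, 0, 0, 0, 0, 0, 0, 0, 0, 0, 0, 0, 0, 0, 0, 0, 0, 0, 0, 0, 0, 0, 0])

```text
clock: 6.1
tool_pos: [0.5991, -0.22, 0.0666]
eef_rot: [-179.8, -0.0, -177.2]
contact_force: [-5.4, -4.5, 5.2]
finger_gap: 0.0111
grip_force: 29.7
```

Request:
step_arm(moves=[0, 0, 0, 0, 0, 0, 0.6, 0, 0, 0, 0, 0, 0, 0.6, 0, 0, 0, 0, 0, 0, 0.6, 0, 0, -0.01, 0, 0, 0, 0.7, 0, 0, -0.025, 0, 0, 0, 1, 0, 0, -0.035, 0, 0, 0, 1, 0, 0, -0.035, 0, 0, 0, 1, 0, 0, -0.035, 0, 0, 0, 1])

```text
clock: 6.77
tool_pos: [0.6, -0.2178, 0.2073]
eef_rot: [180.0, 0.0, -177.2]
contact_force: [0.4, 0.4, 0.3]
finger_gap: 0.0852
grip_force: 0.0
```

Request:
step_arm(moves=[0.0064, 0.0357, 0, 0, 0, 0, 1, 0.0064, 0.0357, 0, 0, 0, 0, 1, 0.0064, 0.0357, 0, 0, 0, 0, 1, 0.0064, 0.0357, 0, 0, 0, 0, 1, 0.0064, 0.0357, 0, 0, 0, 0, 1, 0.0064, 0.0357, 0, 0, 0, 0, 1, 0.0064, 0.0357, 0, 0, 0, 0, 1, 0.0064, 0.0357, 0, 0, 0, 0, 1])

```text
clock: 7.43
tool_pos: [0.5343, 0.0664, 0.2063]
eef_rot: [180.0, 0.1, -177.2]
contact_force: [1.0, 0.9, -0.4]
finger_gap: 0.0851
grip_force: 0.0
```

Request:
step_arm(moves=[0.0064, 0.0357, 0, 0, 0, 0, 1, 0.0064, 0.0357, 0, 0, 0, 0, 1, 0.0064, 0.0357, 0, 0, 0, 0, 1, 0.0064, 0.0357, 0, 0, 0, 0, 1, 0.0064, 0.0357, 0, 0, 0, 0, 1, 0.0064, 0.0357, 0, 0, 0, 0, 1, 0.0064, 0.0357, 0, 0, 0, 0, 1, 0.0064, 0.0357, 0, 0, 0, 0.073, 1])

```text
clock: 8.1
tool_pos: [0.4688, 0.3494, 0.2063]
eef_rot: [179.9, 0.0, 178.6]
contact_force: [0.3, 1.0, 0.1]
finger_gap: 0.0856
grip_force: 0.0
```

```bash
python3 - <<'E'
from h import *
A=cams.snapshot("top");B=cams.snapshot("scene")
cv2.imwrite("pics/top1.png",A);cv2.imwrite("pics/scene1.png",B)
a=cv2.resize(A[155:192,332:372],None,fx=10,fy=10,interpolation=cv2.INTER_CUBIC)
b=cv2.resize(B[258:295,210:250],None,fx=10,fy=10,interpolation=cv2.INTER_CUBIC)
cv2.imwrite("pics/knob1.png",np.hstack([a,b])); s=monitor.sense();print(s["tool_pos"],s["eef_rot"])
E
```

```text
[0.46830802 0.35289038 0.2061739 ] [1.79761719e+02 4.60331808e-02 1.78860229e+02]
```

View pics/knob1.png

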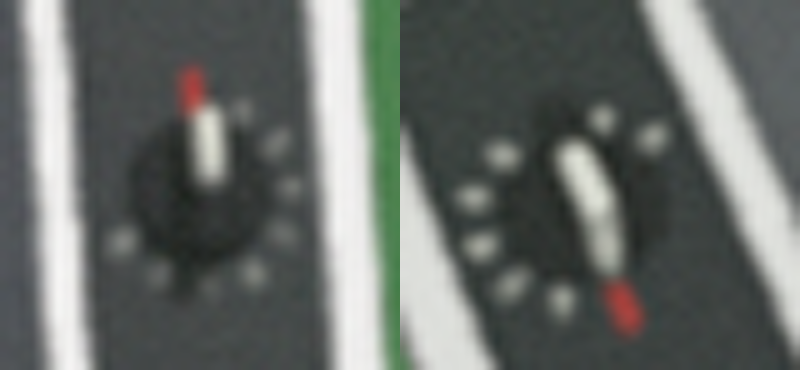

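Knob check: the white pointer (top of bar, left panel, (206,110) to (210,183)) now points at the red mark at (193,92). In the right panel it lines up with the mark at (624,307) too. I'll put a number on it and re-measure the tongs.

```bash
cat >> k.py <<'E'
print("---after")
for n,(x0,y0,x1,y1),z in(("top",(349,164,357,175),.081),("scene",(224,271,234,286),.081)):
    im=cv2.resize(cv2.imread(f"pics/{n}1.png"),None,fx=4,fy=4,interpolation=cv2.INTER_CUBIC).astype(int)
    m=(im.min(2)>140); M=np.zeros_like(m);M[y0*4:y1*4,x0*4:x1*4]=m[y0*4:y1*4,x0*4:x1*4]
    p=(np.argwhere(M)[:,::-1]+.5)/4-.5; w=np.array([onz(n,*q,z)[:2] for q in p]);d=np.linalg.svd(w-w.mean(0),full_matrices=False)[2][0];d*=np.sign(d[0])
    t=(w-w.mean(0))@d;print(n,len(p),w.mean(0),np.degrees(np.arctan2(d[1],d[0])),np.ptp(t))
for n,(x0,y0,x1,y1) in(("top",(345,158,356,168)),("scene",(226,283,240,294))):
    im=cv2.resize(cv2.imread(f"pics/{n}1.png"),None,fx=4,fy=4,interpolation=cv2.INTER_CUBIC).astype(int)
    m=(im[...,2]-im[...,1]>70);M=np.zeros_like(m);M[y0*4:y1*4,x0*4:x1*4]=m[y0*4:y1*4,x0*4:x1*4]
    p=(np.argwhere(M)[:,::-1]+.5)/4-.5; w=np.array([onz(n,*q,.051)[:2] for q in p]);d=np.linalg.svd(w-w.mean(0),full_matrices=False)[2][0];d*=np.sign(d[0])
    print("mark",n,len(p),w.mean(0),np.degrees(np.arctan2(d[1],d[0])))
p=monitor.sense()["tool_pos"];print(p)
E
python3 k.py | sed -n '/after/,$p'
```

```text
---after
top 254 [ 0.6124 -0.2181] 2.9097654136849256 0.022317296305596153
scene 508 [ 0.616  -0.2189] -0.23361235940236094 0.04043947409529859
mark top 66 [ 0.6358 -0.2168] -1.4108704716650882
mark scene 97 [ 0.634  -0.2172] 4.007768812644998
[0.4683 0.3529 0.2062]
```

Pointer is at 2.9° and the zero direction is 2.9°, so the plate is off. Now the tongs: correct y, descend, then squeeze to 53 mm by width.

Request:
step_arm(moves=[-0.0008, -0.0064, 0.02, 0, 0, 0, 1, 0, 0, 0.03, 0, 0, 0, 1, 0, 0, 0.03, 0, 0, 0, 1, 0, 0, 0.03, 0, 0, 0, 1, 0, 0, 0.025, 0, 0, 0, 1, 0, 0, 0.02, 0, 0, 0, 1, 0, 0, 0.014, 0, 0, 0, 1, 0, 0, 0.008, 0, 0, 0, 1], force=40)

```text
clock: 8.87
tool_pos: [0.4695, 0.3397, 0.0268]
eef_rot: [-179.9, -0.1, 178.6]
contact_force: [0.4, 0.0, 0.3]
finger_gap: 0.0852
grip_force: 0.0
```

Request:
step_arm(moves=[0, 0, 0, 0, 0, 0, 0.8, 0, 0, 0, 0, 0, 0, 0.72, 0, 0, 0, 0, 0, 0, 0.7, 0, 0, 0, 0, 0, 0, 0.67, 0, 0, 0, 0, 0, 0, 0.64, 0, 0, 0, 0, 0, 0, 0.62, 0, 0, 0, 0, 0, 0, 0.62, 0, 0, 0, 0, 0, 0, 0.62], force=40)

```text
clock: 9.53
tool_pos: [0.4717, 0.3414, 0.0307]
eef_rot: [179.9, 0.2, 178.7]
contact_force: [-1.2, -1.0, 6.6]
finger_gap: 0.0533
grip_force: 8.8
```

Request:
step_arm(moves=[0, 0, -0.004, 0, 0, 0, 0.62, 0, 0, -0.01, 0, 0, 0, 0.62, 0, 0, -0.02, 0, 0, 0, 0.62, 0, 0, -0.03, 0, 0, 0, 0.62, 0, 0, -0.03, 0, 0, 0, 0.62, 0, 0, -0.03, 0, 0, 0, 0.62, 0, 0, -0.02, 0, 0, 0, 0.62, 0, 0, -0.006, 0, 0, 0, 0.62], force=40)

```text
clock: 10.2
tool_pos: [0.4722, 0.342, 0.1833]
eef_rot: [179.7, 0.4, 178.6]
contact_force: [0.2, 1.5, -0.4]
finger_gap: 0.0529
grip_force: 6.3
```

```bash
python3 - <<'E'
from h import *
A=cams.snapshot("top");B=cams.snapshot("scene")
cv2.imwrite("pics/top2.png",A);cv2.imwrite("pics/scene2.png",B)
a=cv2.resize(A[140:260,145:265],(400,400),interpolation=cv2.INTER_CUBIC)
b=cv2.resize(B[80:230,330:480],(400,400),interpolation=cv2.INTER_CUBIC)
cv2.imwrite("pics/lift.png",np.hstack([a,b])); s=monitor.sense()
for k in("tool_pos","eef_rot","contact_force","wrist_torque","finger_gap","grip_force"):print(k,s[k])
E
```

```text
tool_pos [0.47094557 0.34118683 0.18025388]
eef_rot [179.87662415   0.18707231 178.64341981]
contact_force [ 0.11463013  0.11170834 -0.62535497]
wrist_torque [ 0.05712772 -0.06067661 -0.00490903]
finger_gap 0.05294671953081892
grip_force 6.266692845965736
```

View pics/lift.png

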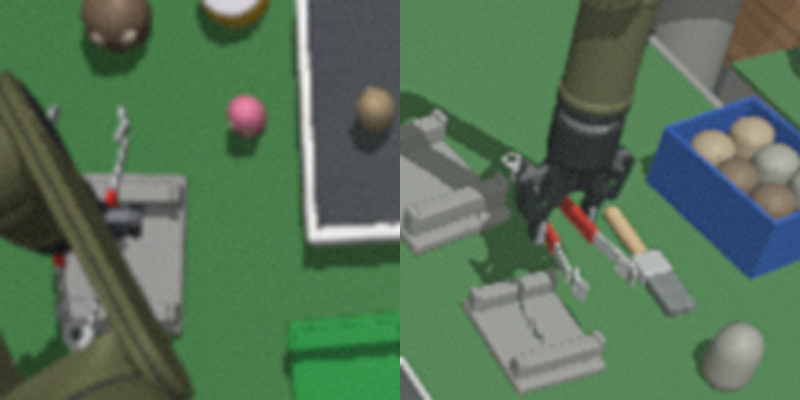

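The tongs are lifted: both sleeves are in the fingers, tips clear of the rest at scene-crop (580,285) and (628,268), and the rest is undisturbed. I'll triangulate the tips for their offset and level.

```bash
cat > tip.py <<'E'
from h import *
np.set_printoptions(precision=4,suppress=True)
def tri(a,b):
    o1,d1=ray("top",*a);o2,d2=ray("scene",*b)
    k=np.linalg.lstsq(np.c_[d1,-d2],o2-o1,rcond=None)[0];p,q=o1+k[0]*d1,o2+k[1]*d2
    return (p+q)/2,np.linalg.norm(p-q)
T=lambda x,y:(145+(x+.5)*.3-.5,140+(y+.5)*.3-.5)
S=lambda x,y:(330+(x-400+.5)*.375-.5,80+(y+.5)*.375-.5)
print(tri(T(122,110),S(581,288)),tri(T(53,110),S(630,270)))
yaw=np.radians(-1.4);g=np.array([.471,.3412,.203]);X=np.array([np.cos(yaw),np.sin(yaw),0]);Y=np.array([-X[1],X[0],0])
for s in(-1,1):
    q=g+.111*X+s*.035*Y; t,c=proj("top",q),proj("scene",q)
    print("pred end",q,"top crop",(t-[145,140]+.5)/.3,"scene crop",(c-[330,80]+.5)/.375+[400,0])
E
python3 tip.py
```

```text
(array([0.5764, 0.308 , 0.2098]), np.float64(0.004455918858620773)) (array([0.5755, 0.3683, 0.2156]), np.float64(0.004935769335365372))
pred end [0.5811 0.3035 0.203 ] top crop [131.3599 107.9333] scene crop [580.8966 296.7019]
pred end [0.5828 0.3735 0.203 ] top crop [ 53.835  106.5275] scene crop [637.7747 281.7693]
```

Request:
step_arm(moves=[-0.0026, -0.008, 0, 0, 0, 0, 0.62, -0.0026, -0.016, 0, 0, 0, 0, 0.62, -0.0026, -0.018, 0, 0, 0, 0, 0.62, -0.0026, -0.018, 0, 0, 0, 0, 0.62, -0.0026, -0.018, 0, 0, 0, 0, 0.62, -0.0026, -0.018, 0, 0, 0, 0, 0.62, -0.0026, -0.018, 0, 0, 0, 0, 0.62, -0.0026, -0.018, 0, 0, 0, 0, 0.62])

```text
clock: 10.97
tool_pos: [0.4862, 0.2061, 0.1758]
eef_rot: [-179.9, -0.3, 178.6]
contact_force: [-0.1, 0.1, -1.1]
finger_gap: 0.0532
grip_force: 6.3
```

Request:
step_arm(moves=[-0.0026, -0.018, 0, 0, 0, 0, 0.62, -0.0026, -0.018, 0, 0, 0, 0, 0.62, -0.0026, -0.018, 0, 0, 0, 0, 0.62, -0.0026, -0.018, 0, 0, 0, 0, 0.62, -0.0026, -0.018, 0, 0, 0, 0, 0.62, -0.0026, -0.018, 0, 0, 0, 0, 0.62, -0.0026, -0.01, 0, 0, 0, 0, 0.62, -0.0026, -0.0056, 0, 0, 0, -0.0743, 0.62])

```text
clock: 11.63
tool_pos: [0.5043, 0.0823, 0.1764]
eef_rot: [-180.0, -0.2, -177.2]
contact_force: [-0.6, -1.0, -1.2]
finger_gap: 0.053
grip_force: 6.3
```

Request:
step_arm(moves=[0, 0, 0, 0, 0, 0, 0.62, 0, 0, 0, 0, 0, 0, 0.62, 0, 0, 0, 0, 0, 0, 0.62, 0, 0, 0, 0, 0, 0, 0.62, 0, 0, 0, 0, 0, 0, 0.62, 0, 0, 0, 0, 0, 0, 0.62, 0, 0, 0, 0, 0, 0, 0.62, 0, 0, 0, 0, 0, 0, 0.62])

```text
clock: 12.3
tool_pos: [0.5057, 0.0844, 0.1784]
eef_rot: [180.0, 0.0, -177.1]
contact_force: [-0.2, -0.2, -0.5]
finger_gap: 0.0533
grip_force: 6.3
```

```bash
python3 - <<'E'
from h import *
A=cams.snapshot("top");B=cams.snapshot("scene")
cv2.imwrite("pics/top3.png",A);cv2.imwrite("pics/scene3.png",B)
a=cv2.resize(A[130:230,215:315],(400,400),interpolation=cv2.INTER_CUBIC)
b=cv2.resize(B[170:270,280:380],(400,400),interpolation=cv2.INTER_CUBIC)
cv2.imwrite("pics/above.png",np.hstack([a,b])); s=monitor.sense()
for k in("tool_pos","eef_rot","contact_force","finger_gap","grip_force"):print(k,s[k])
E
```

```text
tool_pos [0.50572639 0.08431911 0.17840973]
eef_rot [ 1.79998411e+02  1.09954354e-02 -1.77098654e+02]
contact_force [-0.69199433 -0.28394436 -1.37380018]
finger_gap 0.052978282519550245
grip_force 6.268344506970607
```

View pics/above.png

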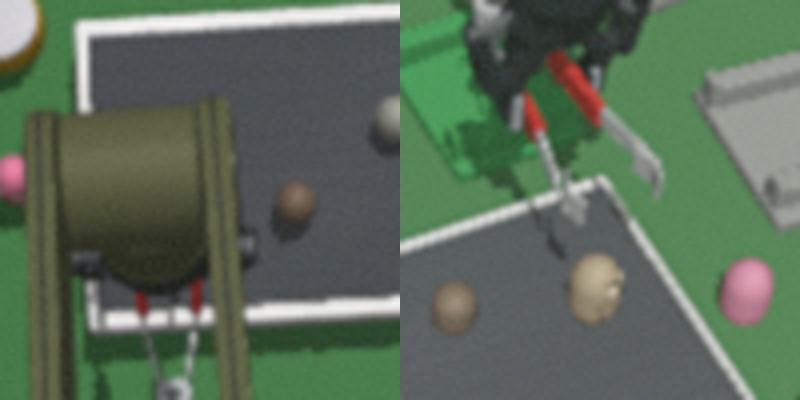

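```bash
cat > ov.py <<'E'
from h import *
import sys
def overlay(fn,out,g,pitch,x0,y0,x1,y1,s,owl,w=.053,gap=.053):
    im=cv2.resize(cv2.imread(fn)[y0:y1,x0:x1],None,fx=s,fy=s,interpolation=cv2.INTER_CUBIC)
    Rm=R.from_euler("xyz",[0,pitch,2.9],degrees=True).as_matrix()
    P=lambda X:tuple(int(v) for v in (proj("scene",X)-[x0,y0]+.5)*s)
    def box(c,h,col):
        k=[P(g+Rm@(np.array(c)+np.array(h)*[a,b,d])) for a in(-1,1) for b in(-1,1) for d in(-1,1)]
        for i in range(8):
            for j in(1,2,4):
                if not i&j: cv2.line(im,k[i],k[i|j],col,1)
    for q in(-1,1):
        box([.095,q*(gap/2+.0065),0],[.016,.0065,.012],(255,255,0)); box([0,q*(w/2-.004),0],[.035,.004,.010],(0,255,255))
    for z in(.014,.036):
        c=[P([owl[0]+.019*np.cos(a),owl[1]+.019*np.sin(a),.058+z]) for a in np.linspace(0,6.28,40)]
        cv2.polylines(im,[np.array(c)],True,(255,0,255),1)
    cv2.circle(im,P([owl[0],owl[1],.114]),3,(255,0,255),1)
    cv2.imwrite(out,im)
if __name__=="__main__":
    overlay("pics/scene3.png","pics/ov3.png",np.array([.5057,.0843,.1784+.023]),0,290,170,375,260,6.5,(.601,.0895))
E
python3 ov.py
```

```text
(no output)
```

View pics/ov3.png

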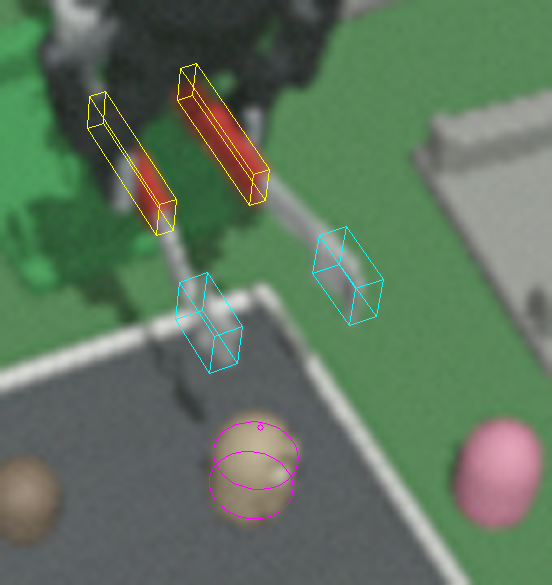

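The tongs model lines up with the picture: sleeves within 1-2 mm, tips within about 3 mm. The owl's ring fits its flanks, and tongs height is TCP + 23 mm. I'll descend around the owl.

Request:
step_arm(moves=[0, 0, 0.006, 0, 0, 0, 0.62, 0, 0, 0.012, 0, 0, 0, 0.62, 0, 0, 0.014, 0, 0, 0, 0.62, 0, 0, 0.014, 0, 0, 0, 0.62, 0, 0, 0.012, 0, 0, 0, 0.62, 0, 0, 0.01, 0, 0, 0, 0.62, 0, 0, 0.006, 0, 0, 0, 0.62, 0, 0, 0.002, 0, 0, 0, 0.62])

```text
clock: 13.07
tool_pos: [0.505, 0.0841, 0.1011]
eef_rot: [-180.0, -0.1, -177.1]
contact_force: [-0.7, 0.6, -1.2]
finger_gap: 0.0528
grip_force: 6.3
```

Request:
step_arm(moves=[0, 0, 0.004, 0, 0, 0, 0.62, 0, 0, 0.006, 0, 0, 0, 0.62, 0, 0, 0.008, 0, 0, 0, 0.62, 0, 0, 0.008, 0, 0, 0, 0.62, 0, 0, 0.007, 0, 0, 0, 0.62, 0, 0, 0.004, 0, 0, 0, 0.62, 0, 0, 0.002, 0, 0, 0, 0.62, 0, 0, 0, 0, 0, 0, 0.62])

```text
clock: 13.73
tool_pos: [0.5053, 0.0841, 0.0626]
eef_rot: [-180.0, -0.1, -177.1]
contact_force: [0.5, -0.5, -1.4]
finger_gap: 0.053
grip_force: 6.3
```

```bash
python3 - <<'E'
from ov import *
B=cams.snapshot("scene");cv2.imwrite("pics/scene4.png",B)
s=monitor.sense();p=s["tool_pos"]
for k in("tool_pos","eef_rot","contact_force","finger_gap","grip_force"):print(k,s[k])
c=cv2.resize(B[200:270,295:375],(640,560),interpolation=cv2.INTER_CUBIC);cv2.imwrite("pics/at.png",c)
E
```

```text
tool_pos [0.50562326 0.0841516  0.06303   ]
eef_rot [-1.79998339e+02 -3.15634829e-02 -1.77107808e+02]
contact_force [-0.08912686 -0.03547329 -1.78633108]
finger_gap 0.053001247860177486
grip_force 6.269002475892194
```

View pics/at.png

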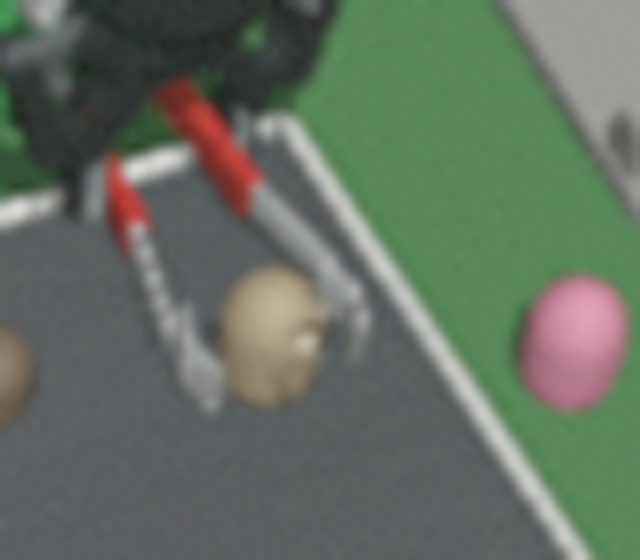

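The picture shows the owl at (272,338) between the tips, which are at (200,365) and (355,315), with a gap on both sides. I'll close gently by width first, then squeeze.

Request:
step_arm(moves=[0, 0, 0, 0, 0, 0, 0.6, 0, 0, 0, 0, 0, 0, 0.58, 0, 0, 0, 0, 0, 0, 0.56, 0, 0, 0, 0, 0, 0, 0.54, 0, 0, 0, 0, 0, 0, 0.52, 0, 0, 0, 0, 0, 0, 0.51, 0, 0, 0, 0, 0, 0, 0.5, 0, 0, 0, 0, 0, 0, 0.49], force=40)

```text
clock: 14.45
tool_pos: [0.5058, 0.0842, 0.0634]
eef_rot: [-180.0, 0.0, -177.1]
contact_force: [-0.4, 0.1, -0.5]
finger_gap: 0.042
grip_force: 8.3
```

Request:
step_arm(moves=[0, 0, 0, 0, 0, 0, 0.48, 0, 0, 0, 0, 0, 0, 0.47, 0, 0, 0, 0, 0, 0, 0.46, 0, 0, 0, 0, 0, 0, 0.45, 0, 0, 0, 0, 0, 0, 0.44, 0, 0, 0, 0, 0, 0, 0.42, 0, 0, 0, 0, 0, 0, 0.4, 0, 0, 0, 0, 0, 0, 0.4], force=40)

```text
clock: 15.12
tool_pos: [0.5059, 0.0841, 0.0634]
eef_rot: [-180.0, 0.0, -177.1]
contact_force: [0.5, -1.4, 0.7]
finger_gap: 0.0396
grip_force: 40.2
```

Request:
step_arm(moves=[0, 0, 0, 0, 0, 0, 0.35, 0, 0, 0, 0, 0, 0, 0.3, 0, 0, 0, 0, 0, 0, 0.2, 0, 0, 0, 0, 0, 0, 0.2, 0, 0, 0, 0, 0, 0, 0.2, 0, 0, 0, 0, 0, 0, 0.2, 0, 0, 0, 0, 0, 0, 0.2, 0, 0, 0, 0, 0, 0, 0.2], force=60)

```text
clock: 15.78
tool_pos: [0.5058, 0.0841, 0.0633]
eef_rot: [-180.0, 0.0, -177.1]
contact_force: [-0.0, -2.9, 1.3]
finger_gap: 0.0388
grip_force: 63.8
```

The tongs are shut on the owl (39 mm, 64 N). I'll lift smoothly by 10 cm and hold.

Request:
step_arm(moves=[0, 0, -0.002, 0, 0, 0, 0.2, 0, 0, -0.004, 0, 0, 0, 0.2, 0, 0, -0.007, 0, 0, 0, 0.2, 0, 0, -0.008, 0, 0, 0, 0.2, 0, 0, -0.008, 0, 0, 0, 0.2, 0, 0, -0.008, 0, 0, 0, 0.2, 0, 0, -0.008, 0, 0, 0, 0.2, 0, 0, -0.008, 0, 0, 0, 0.2])

```text
clock: 16.45
tool_pos: [0.5058, 0.0842, 0.1175]
eef_rot: [180.0, 0.0, -177.1]
contact_force: [-0.2, 0.3, -3.0]
finger_gap: 0.0392
grip_force: 63.5
```

Request:
step_arm(moves=[0, 0, -0.008, 0, 0, 0, 0.2, 0, 0, -0.008, 0, 0, 0, 0.2, 0, 0, -0.008, 0, 0, 0, 0.2, 0, 0, -0.008, 0, 0, 0, 0.2, 0, 0, -0.007, 0, 0, 0, 0.2, 0, 0, -0.005, 0, 0, 0, 0.2, 0, 0, -0.003, 0, 0, 0, 0.2, 0, 0, -0.001, 0, 0, 0, 0.2])

```text
clock: 17.12
tool_pos: [0.506, 0.0842, 0.1649]
eef_rot: [180.0, 0.1, -177.1]
contact_force: [-0.0, 0.4, -2.2]
finger_gap: 0.0388
grip_force: 63.5
```

Request:
step_arm(moves=[0, 0, 0, 0, 0, 0, 0.2, 0, 0, 0, 0, 0, 0, 0.2, 0, 0, 0, 0, 0, 0, 0.2, 0, 0, 0, 0, 0, 0, 0.2, 0, 0, 0, 0, 0, 0, 0.2, 0, 0, 0, 0, 0, 0, 0.2, 0, 0, 0, 0, 0, 0, 0.2, 0, 0, 0, 0, 0, 0, 0.2])

```text
clock: 17.78
tool_pos: [0.5057, 0.0842, 0.1643]
eef_rot: [-180.0, -0.0, -177.1]
contact_force: [-0.3, 0.2, -1.9]
finger_gap: 0.0391
grip_force: 63.5
```

```bash
python3 - <<'E'
from ov import *
B=cams.snapshot("scene");cv2.imwrite("pics/scene5.png",B)
s=monitor.sense();p=s["tool_pos"]
for k in("clock","tool_pos","eef_rot","contact_force","finger_gap","grip_force"):print(k,s[k])
cv2.imwrite("pics/up.png",cv2.resize(B[150:300,205:385],(720,600),interpolation=cv2.INTER_CUBIC))
for z in(.058,.16,.14):print(z,(proj("scene",[.6005,.0895,z])-[205,150])*4)
E
```

```text
clock 17.8333
tool_pos [0.50571374 0.08416084 0.16426897]
eef_rot [-1.79999780e+02 -3.85907035e-03 -1.77107580e+02]
contact_force [ 0.43187682  0.005952   -1.27510569]
finger_gap 0.039143293366573434
grip_force 63.536152839660645
0.058 [490.62234279 387.13290024]
0.16 [503.9889784  300.41884843]
0.14 [501.23784926 318.26638776]
```

View pics/up.png

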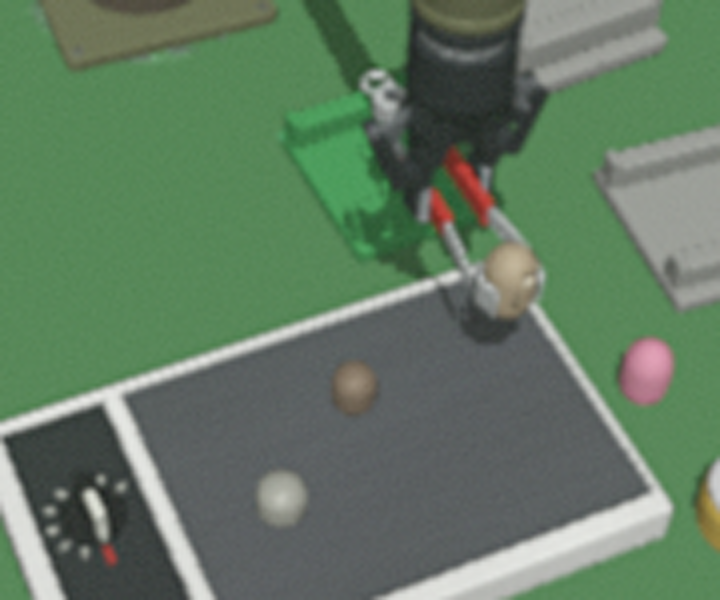

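The owl is held upright in the tongs at (511,282), about 10 cm above the plate. The knob's pointer at (98,510) stands at the red mark at (109,555), and both pebbles, at (354,387) and (282,498), are where they were.

```bash
python3 -c "
from cell import finish_job
print(finish_job())"
```

```text
the job is handed in; nothing more can be done
None
```

The plate is off with its pointer at the red zero mark, and the tongs hold the owl upright and still about 10 cm above the plate; the job is handed in, with the result not reported back.

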